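# Fit a bayonet gas-filter cartridge and hold it down while the line purges

## Task

Fit the new gas-filter cartridge with the wing bar on top, which stands loose on the bench, into the empty bay of the filter base: line its two lugs up with the slots, push it fully down against the spring valve, and twist it clockwise (seen from above) a quarter turn as far as its stop. The line is then purged while you hold it, so finish still gripping the cartridge by its bar, turned to the stop and pressed fully down; do not let go. Leave the other things on the bench where they stand.

Things in the scene. Friction and masses are not known exactly. Their poses are not given: they have to be found in the camera images.
- cartridge: The new filter cartridge, loose, upright on its nose: aluminium cylinder 52 mm across, 139 mm tall, about 0.3 kg. Origin: centre of its underside; z up its axis. Steel nose 40 mm across with a 2 mm chamfered foot, 18 mm high, then a 52 mm wide shoulder that comes to rest on the bay's rim; body with a flat top at 108 mm. A half turn about z makes no difference to it.
- bar (a point): Grip point on the cartridge's axis, 130 mm above its underside, in its grey plastic wing bar: 44 mm long along the cartridge's x, 14 mm thick along y, from the flat top at 108 mm up to 139 mm.
- lug (a point): One of a pair of steel lugs on the nose, at +x of the cartridge (the other at -x), in line with the wing bar. This point is the middle of its outer face, 29 mm from the axis and 7 mm above the underside. Lugs are 10 mm wide and 6 mm high (4 to 10 mm above the underside).
- filter_base: Fixed grey manifold block with two bays 115 mm apart, a gauge and a valve. Origin on the bench under the empty bay; x along the empty bay's slots, z up. The second bay, at y = -115 mm, already holds a cartridge of the same kind, locked, its bar showing the locked direction. Its top is 173 mm above the bench.
- bay (a point): Empty bay: point on its axis in the plane of its collar's rim, 52 mm above the bench, axes as the filter base. Collar 74 mm across, bore 43 mm (1.5 mm clear round the nose). A pair of slots along +x and -x let the lugs down, 15 mm wide at the bore, 21 mm at their outer end 31 mm from the axis. Fully pressed, the shoulder is on the rim: the cartridge's origin is 18 mm below this point.
- bay_stop (a point): Point at rim height, 26 mm from the bay's axis, 80 degrees (1.40 rad) clockwise from +x seen from above: where the lug from the +x slot ends against a solid stop. Lugs pass under the lip (2 mm clear) only in the last 2 mm of the push; the other way is blocked. If let up when turned, the cartridge rises 4.5 mm into a detent: locked but not pressed down.
- poppet (a joint): Travel (m) of the brass spring valve disc in the empty bay's floor: 0 free (disc 8 mm below the rim), 0.010 with the cartridge pressed fully down on the rim. The nose meets it 8 mm into the bay; the spring takes about 4 N to start and 10 N at full depth (press with 12 to 20 N to be home); it can carry the cartridge's weight.
- spare: A different, taller cartridge with a round black knob and no lugs: aluminium cylinder 54 mm across, 150 mm tall, loose, to be left alone. Origin: centre of its underside.
- vial_rack: Blue plastic rack 105 x 205 mm, 50 mm high, with small black-capped vials reaching 62 mm, loose, to be left alone. Origin: centre of its underside.
- carton: White carton with a pale green lid, 152 x 57 mm, 52 mm high, loose, to be left alone. Origin: centre of its underside.
Things that resemble listed ones, but are neither listed nor needed, are in the scene too. Leave any purple look-alike of the cartridge alone.

How it is judged:
By the outcome, as a careful person would: the job done as asked, in the order asked, and still so for the second after the job is handed in, while the arm keeps its last pose, push and grip.
It also fails if it takes over 45 s, if anything falls off the work surface, if the arm or the gripper's body presses on something with over 40 N, if the wrist force passes 120 N, or if a joint passes its speed limit or range.

## Robot

A 6-joint arm with a two-finger parallel gripper is mounted at the origin on the work surface. World frame = base frame: x ahead of the robot, y to its left, z up, the work surface at z = 0. Lengths are in m, angles in rad, forces in N, time in s.
With the tool pointing down it reaches from about 0.35 to 0.85 m from the base axis. Payload 8.1 kg.
Tool frame: the origin (TCP) lies on the centre line of the jaws, within the pads' length; the fingertips stand robot.tips_ahead ahead of it and the grasp point (between the pads) lies 8 mm behind it (robot.tips_ahead is the distance from the TCP to the fingertips, in m); z points along the fingers, y is the direction in which the jaws open and shut (so a half turn about z gives the same grasp; the last joint's range is limited). The gripper opens to 93 mm and grips with 3 to 60 N. Pads are 15 mm wide; open, the fingers measure 128 mm over their backs; the gripper's body (75 mm by 188 mm) begins 65 mm behind the grasp point.
Start: joints at [-1.258, 0.13, 1.488, -0, 1.523, -0.085], TCP at [0.232, -0.553, 0.23] pointing down, gripper open.
Joint ranges: [-2.96, 2.96], [-0.89, 2.26], [0.02, 2.5], [-1.34, 4.48], [0, 2.73], [-2.66, 2.66]. Speed limits (rad/s): [2.39, 2.39, 2.79, 3.14, 3.14, 3.14].

## Interface

Orientations are given as a rotation vector (axis times angle).
In Python, from plant import monitor, eyes, job, robot gives the robot as it stands.
- The arm moves only by the tool servo_tool, never from a script. Its argument "plan" is a list that holds one entry, the list of rows, each a list of 7 numbers: the closure, from -1 (fully open) to 1 (shut), so that 0 is half open, then the shift along the world's x, y, z in mm, then the turn, a rotation vector about the world's x, y, z in rad. In form: [[[hand, dx, dy, dz, ax, ay, az], ...]]. A call has 1 to 12 rows; each row shifts and turns the commanded pose from where the row before left it; what a row does not reach is not made up. A row lasts 1/10 s, in which the tool goes at most 50 mm and 8.59 degrees, less where a joint would pass 70% of its speed; a pose out of reach is approached as far as the arm can. A call with a gripper value outside its range is refused whole. The fingers move at their own pace and stop on an object; "force" is the grip in N (left out, the last holds). Time passes only in rows, so rows that do not move let the fingers close. It gives the time, the measured TCP pose, the force and the opening at its end, in the units of the state.
- monitor.read_state(): the state, without advancing time (a new reading comes with each control period).
- eyes.read_camera(name): name is "scene" or "top"; returns the picture (384x512x3 uint8, red, green, blue); there is no depth.
- eyes.camera_info(name): a dict with "mtx" (3x3 intrinsics, pixels), "D" ([k1, k2, p1, p2, k3] as OpenCV has them; the pictures are not rectified), "R" (3x3) and "t" (3): a world point X has camera coordinates R X + t. Camera axes: x right, y down, z forward; pixel columns grow to the right and rows downward; lengths in m; the calibration is good to about 2 mm. A picture is of the moment at which its call begins. camera_info takes no time and is no camera call.
- job.close_job(): hands the job in, once; it reports no verdict.
The state is a dict: "t": time; "q": joint angles; "dq": joint speeds; "joint_torque": joint torques, N m; "tool_pos": TCP position; "orientation": TCP orientation; "force": force on the tool from outside, world axes, zero at the start; "wrist_torque": the same for the moment, N m; "opening": finger opening in m.
Only numpy, scipy, OpenCV 4.12 (cv2) and the standard library are available. Lean on these libraries where they do the work, as an engineer would, in place of code of your own. Each camera call takes 0.05 s, during which the arm holds its last target. There are 200 camera calls.

## Working session

There is one attempt and no reset: what is moved stays moved. The work goes in short steps, Python scripts to look and compute and a tool call to move; the robot and the scene stay as the last step left them, time stands still between calls to the robot, and variables do not carry over. Pictures are saved under pics/ and viewed, about 8 in all and at most 12, crops included, and the job is handed in when it is done.

Besides the shell and the picture viewer there is one more tool, called after "Call:" in YAML: its name, and indented under it one key for each argument. servo_tool: Moves the arm, as the interface text tells. Its arguments: {"type":"object","properties":{"plan":{"type":"array"},"force":{"type":"number"}},"required":["plan"]}

```bash
mkdir -p pics; ls
python3 - <<'E'
from plant import monitor, eyes, job, robot
import cv2
print(monitor.read_state()); print(robot.tips_ahead)
for n in("scene","top"):
    i=eyes.read_camera(n); cv2.imwrite(f"pics/{n}0.png",i[:,:,::-1]); print({k:v for k,v in eyes.camera_info(n).items()})
E
```

```text
pics
{'t': 0.0, 'q': array([-1.25842231e+00,  1.31118979e-01,  1.48929343e+00,  1.19168585e-06,
        1.52300873e+00, -8.53719506e-02]), 'dq': array([-1.87358087e-03,  7.79541940e-06,  1.64303697e-04,  1.80023912e-04,
       -7.59597106e-04,  1.32022424e-03]), 'joint_torque': array([-7.47406011e-05, -5.59848547e+01, -4.91748762e+01,  7.69043039e-02,
        3.53388721e-02, -1.41105807e-04]), 'tool_pos': array([ 0.23226912, -0.55261345,  0.22860487]), 'orientation': array([-3.07789038e+00, -6.20308631e-01,  3.23250996e-04]), 'force': array([ 0.11747074,  0.4556695 , -0.10615087]), 'wrist_torque': array([ 0.02161883, -0.00375582,  0.01942208]), 'opening': 0.09328935713241618}
0.011
{'mtx': array([[393.9710019 ,   0.        , 256.76277447],
       [  0.        , 393.9710019 , 194.66653347],
       [  0.        ,   0.        ,   1.        ]]), 'D': array([-0.02240686,  0.        ,  0.        ,  0.        ,  0.        ]), 'R': array([[-0.71118336,  0.70280263, -0.01693193],
       [ 0.47343213,  0.4609951 , -0.75056348],
       [-0.51969245, -0.54180438, -0.66058139]]), 't': array([ 0.41936027, -0.20217866,  1.59087204])}
{'mtx': array([[467.11361548,   0.        , 256.90966093],
       [  0.        , 467.11361548, 189.8939248 ],
       [  0.        ,   0.        ,   1.        ]]), 'D': array([-0.08570459,  0.        ,  0.        ,  0.        ,  0.        ]), 'R': array([[ 2.48764243e-05, -9.99854340e-01,  1.70674734e-02],
       [-9.80365459e-01, -3.38990522e-03, -1.97160024e-01],
       [ 1.97189163e-01, -1.67274567e-02, -9.80222743e-01]]), 't': array([-0.01642984,  0.59197792,  1.47243222])}
```

View pics/scene0.png

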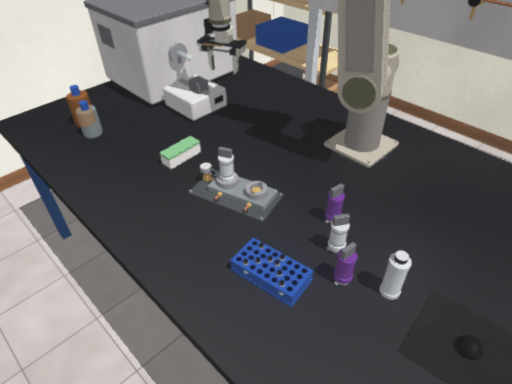

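View pics/top0.png

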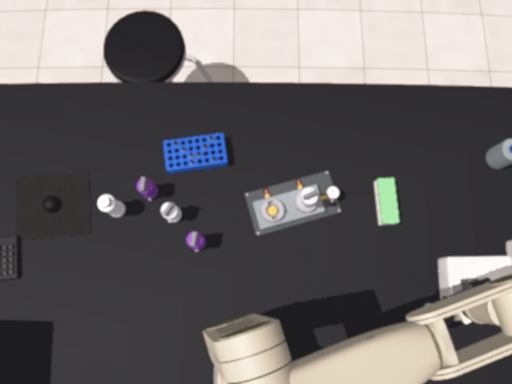

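Run:
```python
import cv2,numpy as np
t=cv2.imread("pics/top0.png");s=cv2.imread("pics/scene0.png")
def c(i,u,v,w,h,k): return cv2.resize(i[v:v+h,u:u+w],None,fx=k,fy=k,interpolation=cv2.INTER_CUBIC)
a=np.hstack([c(t,140,185,50,50,8),c(s,315,205,50,50,8)])
b=np.hstack([c(t,240,168,100,72,4),c(s,186,140,100,72,4)])
cv2.imwrite("pics/c1.png",cv2.resize(np.vstack([a[:304],b]),(800,592)))
```

```text
(no output)
```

View pics/c1.png

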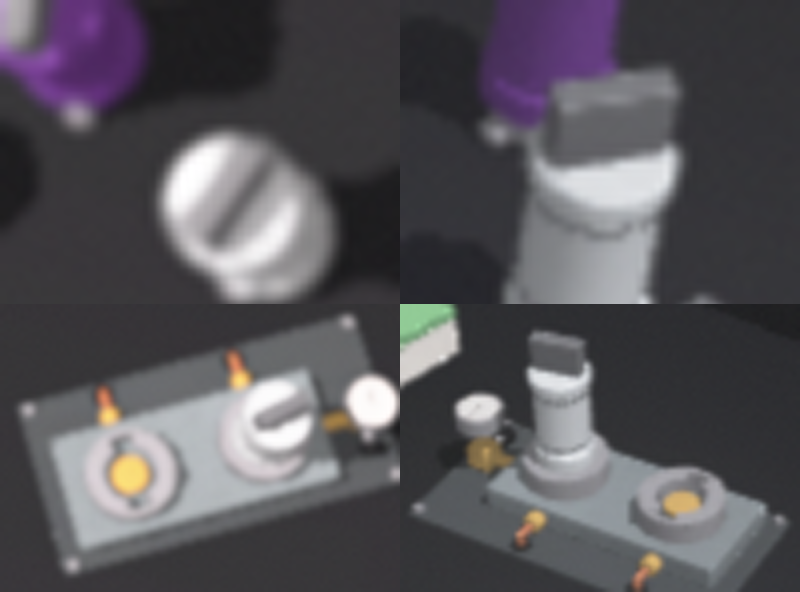

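```bash
cat > h.py <<'E'
import cv2,numpy as np
from scipy.optimize import minimize
from scipy.ndimage import map_coordinates
from plant import eyes
CAM={n:eyes.camera_info(n) for n in("scene","top")}
def proj(n,X):
    c=CAM[n]; return cv2.projectPoints(np.asarray(X,float).reshape(-1,1,3),cv2.Rodrigues(c["R"])[0],c["t"],c["mtx"],c["D"])[0][:,0]
def circ(r,z,n=120,skip=None):
    a=np.linspace(0,2*np.pi,n,endpoint=False)
    if skip: a=a[np.abs(np.sin(a))>np.sin(skip)]
    return np.c_[r*np.cos(a),r*np.sin(a),0*a+z]
def seg(p,q,n=40): return np.linspace(p,q,n)
def rect(x,y,z):
    c=np.array([[x,y,z],[x,-y,z],[-x,-y,z],[-x,y,z]]); return np.vstack([seg(c[i],c[(i+1)%4]) for i in range(4)])
def cart(z0=0):
    b=[seg([sx*.022,sy*.007,.110],[sx*.022,sy*.007,.139],20) for sx in(1,-1) for sy in(1,-1)]
    P=np.vstack([circ(.026,.108),circ(.026,.108),rect(.022,.007,.139)]+b); P[:,2]+=z0; return P
def rot(a): c,s=np.cos(a),np.sin(a); return np.array([[c,-s,0],[s,c,0],[0,0,1]])
def base():
    L=cart(.034)@rot(np.radians(-80)).T+[0,-.115,0]
    return np.vstack([circ(.037,.052),circ(.0215,.052,skip=.36),
      seg([.0215,.0075,.052],[.031,.0105,.052],15),seg([.0215,-.0075,.052],[.031,-.0105,.052],15),
      seg([-.0215,.0075,.052],[-.031,.0105,.052],15),seg([-.0215,-.0075,.052],[-.031,-.0105,.052],15),L])
def grad(img,s=.8):
    g=np.zeros(img.shape[:2])
    for k in range(3):
        f=cv2.GaussianBlur(img[:,:,k].astype(float),(0,0),s)
        g=np.maximum(g,np.hypot(cv2.Sobel(f,-1,1,0),cv2.Sobel(f,-1,0,1)))
    return np.minimum(g,200)
def place(p,P): return P@rot(p[2]).T+[p[0],p[1],0]
def fit(imgs,P,p0,cams=("scene","top"),spread=(.01,.01,.3)):
    best=None
    for s in(2.,.8):
        G={n:grad(imgs[n],s) for n in cams}
        f=lambda p:-sum(map_coordinates(G[n],proj(n,place(p,P)).T[::-1],order=1).mean()/G[n].std() for n in cams)
        starts=[p0+np.array(spread)*np.random.default_rng(i).uniform(-1,1,3) for i in range(12)] if s==2. else [best.x]
        for q in starts:
            q=np.asarray(q); sm=np.vstack([q]+[q+d for d in np.diag([.004,.004,.1])])
            r=minimize(f,q,method="Nelder-Mead",options=dict(initial_simplex=sm,xatol=1e-5,fatol=1e-4))
            if best is None or s==.8 or r.fun<best.fun: best=r
    return best.x,best.fun
def ray(n,uv,z):
    c=CAM[n]; u=cv2.undistortPoints(np.array([[uv]],float),c["mtx"],c["D"])[0,0]
    d=c["R"].T@[u[0],u[1],1]; o=-c["R"].T@c["t"]; return o+d*(z-o[2])/d[2]
def grab(tag):
    im={}
    for n in CAM: im[n]=eyes.read_camera(n)[:,:,::-1].copy(); cv2.imwrite(f"pics/{n}{tag}.png",im[n])
    return im
def overlay(imgs,items,boxes,k,fn):
    T=[]
    for n,u,v,w,h in boxes:
        c=cv2.resize(imgs[n][v:v+h,u:u+w],None,fx=k,fy=k,interpolation=cv2.INTER_CUBIC)
        for p,P in items:
            for q in (proj(n,place(p,P))-[u-.5,v-.5])*k: cv2.circle(c,tuple(int(x) for x in q),0,(0,0,255),-1)
        T.append(c)
    cv2.imwrite(fn,np.hstack(T))
E
python3 - <<'E'
from h import *
im={n:cv2.imread(f"pics/{n}0.png") for n in CAM}
c0=ray("top",(168.8,210.4),.108); b0=ray("top",(273,210.2),.052)
print("init",c0,b0,ray("scene",(338.5,225.8),.108),ray("scene",(257,189),.052))
res={}
for nm,P,p0 in(("cart",cart(),[*c0[:2],-.7]),("base",base(),[*b0[:2],.26])):
    for cams in(("scene","top"),("top",),("scene",)):
        r=fit(im,P,np.array(p0),cams); print(nm,cams,r); res.setdefault(nm,r[0])
for nm,uv,z in(("spare",(105,203),.15),("p1",(142,184),.13),("p2",(193,239),.13)): print(nm,ray("top",uv,z))
overlay(im,[(res["cart"],cart()),(res["base"],base())],[("top",140,185,50,55),("scene",315,205,50,55)],8,"pics/o1.png")
overlay(im,[(res["base"],base())],[("top",240,168,100,72),("scene",186,140,100,72)],4,"pics/o2.png")
cv2.imwrite("pics/o.png",np.vstack([cv2.imread("pics/o1.png")[:304],cv2.imread("pics/o2.png")]))
E
```

```text
init [0.51544589 0.26247453 0.108     ] [ 0.52591454 -0.06812861  0.052     ] [0.52566355 0.26391304 0.108     ] [ 0.52799644 -0.06002527  0.052     ]
cart ('scene', 'top') (array([ 0.51625626,  0.26356081, -0.69490884]), np.float64(-6.18544776241278))
cart ('top',) (array([ 0.52202562,  0.26987886, -0.70085419]), np.float64(-3.573379037215329))
cart ('scene',) (array([ 0.54608123,  0.27894632, -0.90303499]), np.float64(-2.796092809364375))
base ('scene', 'top') (array([ 0.5054719 , -0.05620645,  0.803742  ]), np.float64(-4.835268505848202))
base ('top',) (array([ 0.54525602, -0.06506874,  0.24421249]), np.float64(-2.8900006183792035))
base ('scene',) (array([ 0.50626541, -0.05714926,  0.80435736]), np.float64(-2.8227288543287057))
spare [0.53100627 0.45317307 0.15      ]
p1 [0.59533941 0.34607205 0.13      ]
p2 [0.42380607 0.18136718 0.13      ]
```

View pics/o.png

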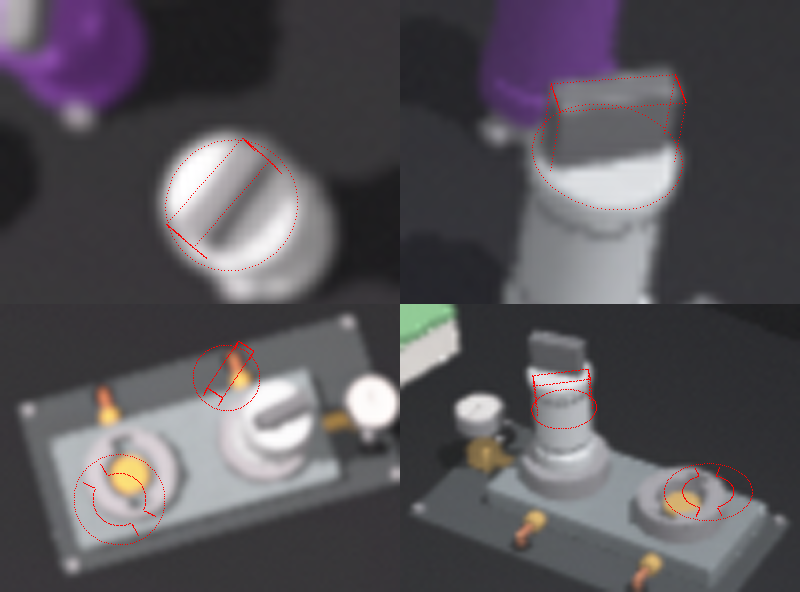

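Run:
```python
from h import *
im={n:cv2.imread(f"pics/{n}0.png") for n in CAM}
for nm,P,p0 in(("cart",cart(),[.5162,.2635,-.695]),("base",base(),[.527,-.065,.26])):
    for cams in(("scene","top"),("top",),("scene",)):
        r=fit(im,P,np.array(p0),cams,(.003,.003,.05)); print(nm,cams,r)
        if len(cams)==2: b=r[0]
overlay(im,[(b,base())],[("top",240,168,100,72),("scene",186,140,100,72)],4,"pics/o2.png")
```

```text
cart ('scene', 'top') (array([ 0.51625155,  0.2635656 , -0.69491675]), np.float64(-6.185454617753447))
cart ('top',) (array([ 0.52202638,  0.26987917, -0.70085724]), np.float64(-3.5733785807125087))
cart ('scene',) (array([ 0.54608166,  0.27894661, -0.90302983]), np.float64(-2.7960925841209967))
base ('scene', 'top') (array([ 0.50546373, -0.05609357,  0.80305453]), np.float64(-4.8351548755309475))
base ('top',) (array([ 0.54525574, -0.06506832,  0.24421558]), np.float64(-2.890000559751503))
base ('scene',) (array([ 0.50626929, -0.05714507,  0.80430677]), np.float64(-2.8227296881043413))
```

View pics/o2.png

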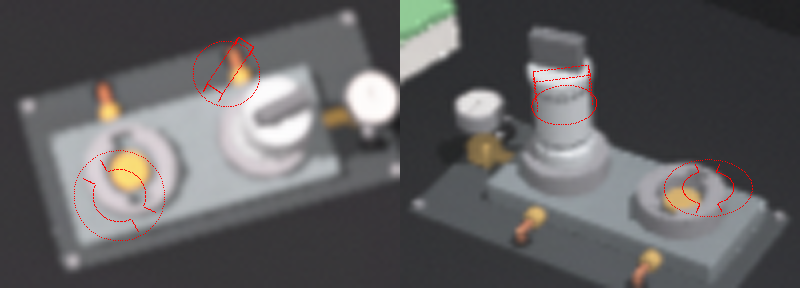

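Run:
```python
from h import *
im={n:cv2.imread(f"pics/{n}0.png") for n in CAM}
p=np.array([.526,-.068,.26])
for n in CAM: print(n,proj(n,[[.526,-.068,.052]]),proj(n,place(p,np.array([[0,-.115,.142],[0,-.115,.173]]))))
overlay(im,[(p,base())],[("top",240,168,100,72),("scene",186,140,100,72)],4,"pics/o3.png")
```

```text
scene [[255.75003757 187.64369009]] [[225.37215555 155.95432735]
 [224.71425144 148.21059736]]
top [[272.96051753 210.17405712]] [[310.1958917  196.32650603]
 [311.51167712 194.4495932 ]]
```

View pics/o3.png

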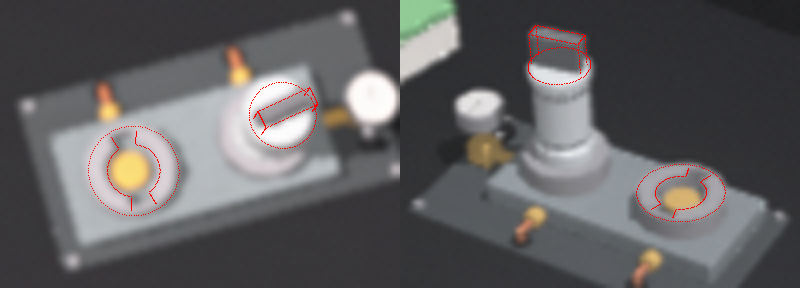

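```bash
sed -i 's/def fit(imgs,P,p0,cams=("scene","top"),spread=(.01,.01,.3)):/def fit(imgs,P,p0,cams=("scene","top"),spread=(.003,.003,.05),bd=(.008,.008,.12)):\n    p0=np.array(p0); B=list(zip(p0-bd,p0+bd))/; s/diag(\[.004,.004,.1\])/diag([.002,.002,.04])/; s/method="Nelder-Mead",/method="Nelder-Mead",bounds=B,/' h.py
python3 - <<'E'
from h import *
im={n:cv2.imread(f"pics/{n}0.png") for n in CAM}
R={}
for nm,P,p0 in(("cart",cart(),[.5162,.2635,-.695]),("base",base(),[.526,-.068,.26])):
    for cams in(("scene","top"),("top",),("scene",)):
        r=fit(im,P,p0,cams); print(nm,cams,r); R.setdefault(nm,r[0])
overlay(im,[(R["base"],base())],[("top",240,168,100,72),("scene",186,140,100,72)],4,"pics/o4.png")
from scipy.spatial.transform import Rotation as Ro
from plant import monitor
s=monitor.read_state(); M=Ro.from_rotvec(s["orientation"]).as_matrix(); print(M.round(4), "jaw yaw",np.arctan2(M[1,1],M[0,1]))
E
```

```text
cart ('scene', 'top') (array([ 0.52198063,  0.26767206, -0.815     ]), np.float64(-5.779843925490396))
cart ('top',) (array([ 0.52202574,  0.26987899, -0.7008605 ]), np.float64(-3.5733791440590825))
cart ('scene',) (array([ 0.51678265,  0.26274565, -0.70717672]), np.float64(-2.672089607625592))
base ('scene', 'top') (array([ 0.518     , -0.07172951,  0.35754014]), np.float64(-5.3923141300182165))
base ('top',) (array([ 0.534     , -0.06704168,  0.20804438]), np.float64(-2.940594899218976))
base ('scene',) (array([ 0.518     , -0.06774873,  0.38      ]), np.float64(-2.562668271385192))
[[ 9.219e-01  3.874e-01 -5.000e-04]
 [ 3.874e-01 -9.219e-01  1.500e-03]
 [ 1.000e-04 -1.600e-03 -1.000e+00]] jaw yaw -1.1729653135307
```

View pics/o4.png

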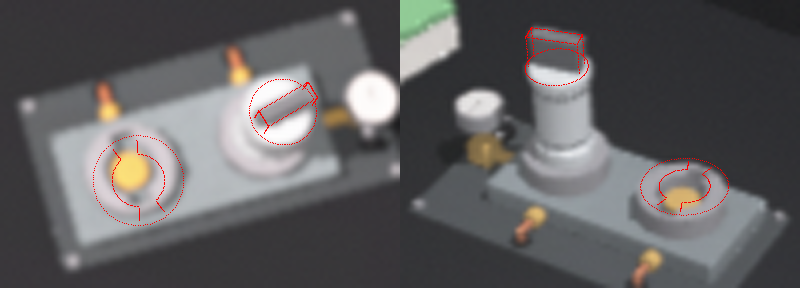

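Run:
```python
from h import *
im={n:cv2.imread(f"pics/{n}0.png") for n in CAM}
# screw centroids
def cen(n,u,v,w=3):
    g=im[n].min(2).astype(float)
    for _ in range(3):
        a,b=int(round(u)),int(round(v)); W=g[b-w:b+w+1,a-w:a+w+1]; W=np.clip(W-np.percentile(W,60),0,None)
        yy,xx=np.mgrid[b-w:b+w+1,a-w:a+w+1]; u,v=(W*xx).sum()/W.sum(),(W*yy).sum()/W.sum()
    return u,v
T=[cen("top",*p) for p in((246.5,193.5),(326.3,172),(257.5,233),(338.5,209.5))]
S=[cen("scene",*p) for p in((190,190.7),(281,193.7))]
for z in(.004,.008): 
    A=[ray("top",p,z) for p in T]; print(z,np.array(A)[:,:2].round(4).tolist(),[ray("scene",p,z)[:2].round(4) for p in S])
    for i,j in((0,1),(2,3)): d=A[j]-A[i]; print("yaw",np.arctan2(d[0],-d[1]),np.linalg.norm(d))
    for i,j in((2,0),(3,1)): d=A[j]-A[i]; print("yaw",np.arctan2(d[1],d[0]),np.linalg.norm(d))
# locked cartridge
p=place([.526,-.068,.26],np.array([[0,-.115,0]]))[0]
for b in((.006,.006,.12),(.006,.006,.3)):
  for cams in(("scene","top"),("top",),("scene",)): print("locked",cams,fit(im,cart(.034),[p[0],p[1],.26-1.396],cams,bd=b))
# yellow disc
for n,(u,v) in(("top",(273,210)),("scene",(256,190))):
    h=cv2.cvtColor(im[n],cv2.COLOR_BGR2HSV); m=((h[...,0]>12)&(h[...,0]<32)&(h[...,1]>110)).astype(np.uint8)
    k,lab,st,ce=cv2.connectedComponentsWithStats(m); i=min(range(1,k),key=lambda i:np.hypot(*(ce[i]-[u,v]))); print(n,st[i],ce[i],ray(n,ce[i],.044))
```

```text
0.004 [[0.588, 0.0181], [0.6656, -0.2551], [0.4579, -0.019], [0.5353, -0.2927]] [array([ 0.6585, -0.2623]), array([ 0.4505, -0.0283])]
yaw 0.27684147411086235 0.283987725713118
yaw 0.27557139325855606 0.2844271310724875
yaw 0.27789618961898493 0.13522212392043867
yaw 0.28113251329651395 0.1355845423224996
0.008 [[0.5872, 0.018], [0.6646, -0.2544], [0.4575, -0.019], [0.5347, -0.2919]] [array([ 0.661 , -0.2582]), array([ 0.4539, -0.0252])]
yaw 0.2768414741108632 0.2832578238473498
yaw 0.2755713932585561 0.2836960998523051
yaw 0.2778961896189851 0.13487457763020785
yaw 0.28113251329651406 0.1352360645488143
locked ('scene', 'top') (array([ 0.55735254, -0.17910045, -1.16597255]), np.float64(-5.84780888012293))
locked ('top',) (array([ 0.56017018, -0.18124773, -1.016     ]), np.float64(-3.2959733265798636))
locked ('scene',) (array([ 0.55750433, -0.17587495, -1.016     ]), np.float64(-2.8109184733137362))
locked ('scene', 'top') (array([ 0.55735256, -0.17910045, -1.1659759 ]), np.float64(-5.847808908598282))
locked ('top',) (array([ 0.5597046 , -0.18133693, -1.05758912]), np.float64(-3.299199877124674))
locked ('scene',) (array([ 0.55999848, -0.17313485, -0.836     ]), np.float64(-2.7709992845309634))
top [268 207   9   8  61] [271.85245902 210.3442623 ] [ 0.52667716 -0.06476739  0.044     ]
scene [253 188   7   4  23] [255.73913043 189.43478261] [ 0.5260503  -0.06821368  0.044     ]
```

Call:
servo_tool:
  plan:
    - [[-1, 15.8, 45.4, 1, 0, 0, 0.1139], [-1, 15.8, 45.4, 1, 0, 0, 0.1139], [-1, 15.8, 45.4, 1, 0, 0, 0.1139], [-1, 15.8, 45.4, 1, 0, 0, 0.1139], [-1, 15.8, 45.4, 1, 0, 0, 0.1139], [-1, 15.8, 45.4, 1, 0, 0, 0.1139], [-1, 15.8, 45.4, 1, 0, 0, 0.1139], [-1, 15.8, 45.4, 1, 0, 0, 0.1139], [-1, 15.8, 45.4, 1, 0, 0, 0.1139], [-1, 15.8, 45.4, 1, 0, 0, 0.1139], [-1, 15.8, 45.4, 1, 0, 0, 0.1139], [-1, 15.8, 45.4, 1, 0, 0, 0.1139]]
  force: 40

```text
t: 1.3
tool_pos: [0.4221, -0.0063, 0.2416]
orientation: [1.99, 2.43, 0.0]
force: [0.8, -1.0, 0.2]
opening: 0.0929
```

Call:
servo_tool:
  plan:
    - [[-1, 15.8, 45.4, 1, 0, 0, 0.1139], [-1, 15.8, 45.4, 1, 0, 0, 0.1139], [-1, 15.8, 45.4, 1, 0, 0, 0.1139], [-1, 15.8, 45.4, 1, 0, 0, 0.1139], [-1, 15.8, 45.4, 1, 0, 0, 0.1139], [-1, 15.8, 45.4, 1, 0, 0, 0.1139], [-1, 0, 0, 0, 0, 0, 0], [-1, 0, 0, 0, 0, 0, 0], [-1, 0, 0, 0, 0, 0, 0]]

```text
t: 2.2
tool_pos: [0.5166, 0.2632, 0.2474]
orientation: [-1.069, -2.954, 0.001]
force: [0.3, -0.1, 0.2]
opening: 0.0926
```

```bash
cat >> h.py <<'E'
from plant import monitor
from scipy.spatial.transform import Rotation as Ro
def state():
    s=monitor.read_state(); M=Ro.from_rotvec(s["orientation"]).as_matrix()
    print("t",round(s["t"],2),"pos",s["tool_pos"].round(4),"yaw",np.arctan2(M[1,1],M[0,1]).round(4),"tilt",M[:2,2].round(4),"F",s["force"].round(2),"T",s["wrist_torque"].round(2),"open",round(s["opening"],4),"q6",s["q"][5].round(3)); return s
E
python3 -c "
from h import *
state()"
```

```text
t 2.2 pos [0.5166 0.2632 0.2474] yaw 0.876 tilt [-0.0006 -0.0007] F [ 0.27 -0.07  0.18] T [ 0.01 -0.18  0.03] open 0.0926 q6 -0.493
```

Call:
servo_tool:
  plan:
    - [[-1, 0, 0, -30, 0, 0, 0], [-1, 0, 0, -30, 0, 0, 0], [-1, 0, 0, -30, 0, 0, 0], [-1, 0, 0, -20, 0, 0, 0], [-1, 0, 0, -14, 0, 0, 0], [-1, 0, 0, 0, 0, 0, 0], [1, 0, 0, 0, 0, 0, 0], [1, 0, 0, 0, 0, 0, 0], [1, 0, 0, 0, 0, 0, 0], [1, 0, 0, 0, 0, 0, 0], [1, 0, 0, 0, 0, 0, 0], [1, 0, 0, 0, 0, 0, 0]]

```text
t: 3.4
tool_pos: [0.517, 0.2642, 0.1238]
orientation: [1.068, 2.954, 0.0]
force: [-0.8, -0.1, 0.4]
opening: 0.0492
```

Call:
servo_tool:
  plan:
    - [[1, 0, 0, 0, 0, 0, 0], [1, 0, 0, 0, 0, 0, 0], [1, 0, 0, 0, 0, 0, 0], [1, 0, 0, 0, 0, 0, 0], [1, 0, 0, 0, 0, 0, 0], [1, 0, 0, 0, 0, 0, 0]]

```text
t: 4.0
tool_pos: [0.5167, 0.264, 0.1235]
orientation: [-1.068, -2.954, 0.0]
force: [-0.7, 1.1, -1.4]
opening: 0.0138
```

```bash
python3 -c "
from h import *
state()"
```

```text
t 4.0 pos [0.5167 0.264  0.1235] yaw 0.8772 tilt [-0.0004 -0.0001] F [-0.72  1.1  -1.36] T [-0.06  0.01 -0.01] open 0.0138 q6 -0.493
```

Call:
servo_tool:
  plan:
    - [[1, 0, 0, 5, 0, 0, 0], [1, 0, 0, 25, 0, 0, 0], [1, 0, 0, 30, 0, 0, 0], [1, 0, 0, 30, 0, 0, 0], [1, 0, 0, 0, 0, 0, 0]]

```text
t: 4.5
tool_pos: [0.5193, 0.2651, 0.2191]
orientation: [1.066, 2.949, 0.009]
force: [0.7, 0.4, -2.4]
opening: 0.0135
```

Call:
servo_tool:
  plan:
    - [[1, 0.3, -16, 0, 0, 0, 0.06], [1, 1, -30, 0, 0, 0, 0.1], [1, 1, -40, 0, 0, 0, 0.12], [1, 1, -40, 0, 0, 0, 0.12], [1, 1, -40, 0, 0, 0, 0.12], [1, 1, -40, 0, 0, 0, 0.12], [1, 1, -40, 0, 0, 0, 0.12], [1, 1, -40, 0, 0, 0, 0.11], [1, 1, -30, 0, 0, 0, 0.1], [1, 1, -16, 0, 0, 0, 0], [1, 0, 0, 0, 0, 0, 0], [1, 0, 0, 0, 0, 0, 0]]

```text
t: 5.7
tool_pos: [0.5258, -0.0674, 0.2127]
orientation: [0.429, -3.111, -0.002]
force: [-0.3, 0.1, -3.7]
opening: 0.0139
```

Run:
```python
from h import *
s=state(); im=grab(1)
for n in CAM: print(n,proj(n,[[.526,-.068,.198]]))
z0=s["tool_pos"][2]-.1235
P=cart(z0)
for cams in(("scene","top"),): print(fit(im,P,[s["tool_pos"][0],s["tool_pos"][1],.277],cams))
t=cv2.resize(im["top"][160:240,235:335],None,fx=4,fy=4,interpolation=2); q=cv2.resize(im["scene"][120:200,200:300],None,fx=4,fy=4,interpolation=2)
cv2.imwrite("pics/d1.png",np.hstack([t,q]))
```

```text
t 5.7 pos [ 0.5258 -0.0674  0.2127] yaw 1.8447 tilt [-0.0014  0.001 ] F [-0.25  0.1  -3.73] T [ 0.12 -0.15 -0.  ] open 0.0139 q6 -2.069
scene [[254.87473226 151.81738338]]
top [[275.46369216 202.55478743]]
(array([ 0.52523421, -0.07432108,  0.157     ]), np.float64(-4.327111637600357))
```

View pics/d1.png

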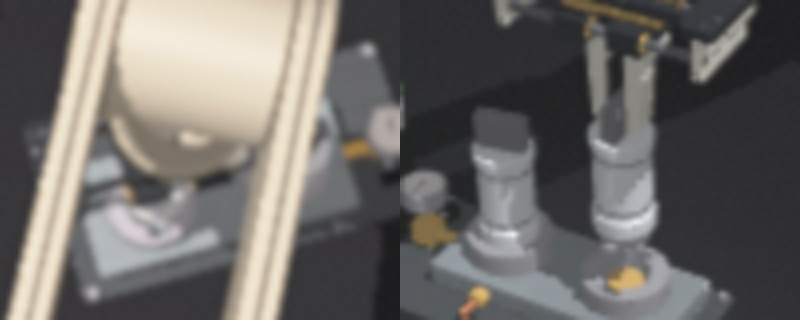

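Call:
servo_tool:
  plan:
    - [[1, 0, -0.5, -15, 0, 0, 0.003], [1, 0, 0, -15, 0, 0, 0], [1, 0, 0, -4, 0, 0, 0], [1, 0, 0, 0, 0, 0, 0], [1, 0, 0, 0, 0, 0, 0]]

```text
t: 6.3
tool_pos: [0.5261, -0.0683, 0.1795]
orientation: [0.438, -3.111, -0.0]
force: [1.3, 0.4, -2.9]
opening: 0.0135
```

Call:
servo_tool:
  plan:
    - [[1, 0, 0, -1.5, 0, 0, 0], [1, 0, 0, -1.5, 0, 0, 0], [1, 0, 0, -1.5, 0, 0, 0], [1, 0, 0, 0, 0, 0, 0]]

```text
t: 6.7
tool_pos: [0.5261, -0.0685, 0.175]
orientation: [0.437, -3.111, -0.0]
force: [-0.2, -1.2, -3.8]
opening: 0.0138
```

```bash
python3 -c "
from h import *
state()"
```

```text
t 6.7 pos [ 0.5261 -0.0685  0.175 ] yaw 1.8501 tilt [-0.0001  0.    ] F [-0.15 -1.16 -3.76] T [ 0.09 -0.11  0.01] open 0.0138 q6 -2.076
```

Call:
servo_tool:
  plan:
    - [[1, 0, 0, -1.5, 0, 0, 0], [1, 0, 0, -1.5, 0, 0, 0], [1, 0, 0, 0, 0, 0, 0]]

```text
t: 7.0
tool_pos: [0.526, -0.0683, 0.1718]
orientation: [0.437, -3.111, -0.0]
force: [-0.1, 0.5, -4.2]
opening: 0.0139
```

Call:
servo_tool:
  plan:
    - [[1, 0, 0, -1, 0, 0, 0], [1, 0, 0, -1, 0, 0, 0], [1, 0, 0, 0, 0, 0, 0]]

```text
t: 7.3
tool_pos: [0.5261, -0.0684, 0.1699]
orientation: [0.437, -3.111, -0.0]
force: [-0.5, 0.9, -2.6]
opening: 0.0138
```

```bash
python3 -c "
from h import *
state()"
```

```text
t 7.3 pos [ 0.5261 -0.0684  0.1699] yaw 1.8502 tilt [-0.0003  0.0001] F [-0.5   0.88 -2.55] T [ 0.28 -0.02 -0.02] open 0.0138 q6 -2.076
```

Call:
servo_tool:
  plan:
    - [[1, 0, 0, -1, 0, 0, 0], [1, 0, 0, -1, 0, 0, 0], [1, 0, 0, 0, 0, 0, 0]]

```text
t: 7.6
tool_pos: [0.5261, -0.0684, 0.1679]
orientation: [0.437, -3.111, -0.0]
force: [0.7, 0.6, -4.9]
opening: 0.0136
```

Call:
servo_tool:
  plan:
    - [[1, 0, 0, -1, 0, 0, 0], [1, 0, 0, -1, 0, 0, 0], [1, 0, 0, 0, 0, 0, 0]]

```text
t: 7.9
tool_pos: [0.5263, -0.0685, 0.1665]
orientation: [-0.437, 3.111, -0.0]
force: [-1.9, 0.7, 1.1]
opening: 0.014
```

```bash
python3 -c "
from h import *
state()"
```

```text
t 7.9 pos [ 0.5263 -0.0685  0.1665] yaw 1.8502 tilt [ 0.0004 -0.    ] F [-1.9   0.67  1.06] T [ 0.49  0.41 -0.01] open 0.014 q6 -2.076
```

Call:
servo_tool:
  plan:
    - [[1, 0, 0, -1.5, 0, 0, 0], [1, 0, 0, -1.5, 0, 0, 0], [1, 0, 0, -1.5, 0, 0, 0], [1, 0, 0, 0, 0, 0, 0]]

```text
t: 8.3
tool_pos: [0.5263, -0.0685, 0.1617]
orientation: [-0.437, 3.111, -0.0]
force: [-1.2, 1.0, 4.1]
opening: 0.0136
```

Call:
servo_tool:
  plan:
    - [[1, 0, 0, -1.5, 0, 0, 0], [1, 0, 0, -1.5, 0, 0, 0], [1, 0, 0, 0, 0, 0, 0]]

```text
t: 8.6
tool_pos: [0.5263, -0.0685, 0.1589]
orientation: [-0.437, 3.111, -0.0]
force: [-2.1, 1.3, 5.3]
opening: 0.0135
```

```bash
python3 -c "
from h import *
state()"
```

```text
t 8.6 pos [ 0.5263 -0.0685  0.1589] yaw 1.8502 tilt [ 0.0005 -0.0001] F [-2.12  1.29  5.28] T [0.61 0.55 0.01] open 0.0135 q6 -2.076
```

Call:
servo_tool:
  plan:
    - [[1, 0, 0, -1, 0, 0, 0], [1, 0, 0, -0.5, 0, 0, 0], [1, 0, 0, 0, 0, 0, 0], [1, 0, 0, 0, 0, 0, 0]]

```text
t: 9.0
tool_pos: [0.5264, -0.0685, 0.1577]
orientation: [-0.437, 3.11, -0.0]
force: [-4.2, 2.2, 6.7]
opening: 0.0138
```

Call:
servo_tool:
  plan:
    - [[1, 0, 0, -0.7, 0, 0, 0], [1, 0, 0, 0, 0, 0, 0], [1, 0, 0, 0, 0, 0, 0]]

```text
t: 9.3
tool_pos: [0.5265, -0.0685, 0.1575]
orientation: [-0.437, 3.11, -0.001]
force: [-5.0, 2.3, 10.2]
opening: 0.0139
```

```bash
python3 -c "
from h import *
state()"
```

```text
t 9.3 pos [ 0.5265 -0.0685  0.1575] yaw 1.8502 tilt [ 0.001  -0.0003] F [-5.    2.29 10.24] T [0.65 1.02 0.01] open 0.0139 q6 -2.076
```

Call:
servo_tool:
  plan:
    - [[1, -0.6, 0.3, -0.2, 0, 0, 0], [1, 0, 0, 0, 0, 0, 0], [1, 0, 0, 0, 0, 0, -0.06], [1, 0, 0, 0, 0, 0, -0.08], [1, 0, 0, 0, 0, 0, -0.08], [1, 0, 0, 0, 0, 0, -0.08], [1, 0, 0, 0, 0, 0, 0]]

```text
t: 10.0
tool_pos: [0.5266, -0.0678, 0.1574]
orientation: [0.036, 3.139, 0.001]
force: [-3.1, 3.4, 8.7]
opening: 0.0139
```

```bash
python3 -c "
from h import *
state()"
```

```text
t 10.0 pos [ 0.5266 -0.0678  0.1574] yaw 1.5476 tilt [0.0026 0.0005] F [-3.14  3.42  8.7 ] T [ 1.04  0.24 -0.03] open 0.0139 q6 -1.773
```

Call:
servo_tool:
  plan:
    - [[1, -0.3, 0.3, -0.3, 0, 0, -0.08], [1, 0, 0, 0, 0, 0, -0.1], [1, 0, 0, 0, 0, 0, -0.1], [1, 0, 0, 0, 0, 0, -0.1], [1, 0, 0, 0, 0, 0, -0.1], [1, 0, 0, 0, 0, 0, -0.1], [1, 0, 0, 0, 0, 0, 0]]

```text
t: 10.7
tool_pos: [0.5268, -0.0672, 0.1575]
orientation: [0.933, 2.996, 0.003]
force: [-1.1, 5.8, 9.5]
opening: 0.0141
```

```bash
python3 -c "
from h import *
state()"
```

```text
t 10.7 pos [ 0.5268 -0.0672  0.1575] yaw 0.9671 tilt [0.0039 0.0009] F [-1.07  5.77  9.54] T [ 1.27  0.01 -0.  ] open 0.0141 q6 -1.192
```

Call:
servo_tool:
  plan:
    - [[1, 0, 0.6, -0.2, 0, 0, -0.1], [1, 0, 0, 0, 0, 0, -0.1], [1, 0, 0, 0, 0, 0, -0.1], [1, 0, 0, 0, 0, 0, -0.08], [1, 0, 0, 0, 0, 0, -0.06], [1, 0, 0, 0, 0, 0, 0], [1, 0, 0, 0, 0, 0, 0]]

```text
t: 11.4
tool_pos: [0.527, -0.0668, 0.1575]
orientation: [1.56, 2.723, 0.004]
force: [-1.3, 4.2, 9.6]
opening: 0.0137
```

```bash
python3 -c "
from h import *
state()"
```

```text
t 11.4 pos [ 0.527  -0.0668  0.1575] yaw 0.5304 tilt [0.0044 0.0004] F [-1.25  4.18  9.58] T [ 1.06 -0.15  0.03] open 0.0137 q6 -0.754
```

Now the last few degrees onto the stop, in small increments.

Call:
servo_tool:
  plan:
    - [[1, 0, 0.3, -0.2, 0, 0, -0.03], [1, 0, 0, 0, 0, 0, -0.03], [1, 0, 0, 0, 0, 0, 0], [1, 0, 0, 0, 0, 0, 0]]

```text
t: 11.8
tool_pos: [0.5271, -0.0668, 0.1575]
orientation: [1.64, 2.675, 0.004]
force: [-0.4, 3.4, 10.4]
opening: 0.0135
```

```bash
python3 -c "
from h import *
state()"
```

```text
t 11.8 pos [ 0.5271 -0.0668  0.1575] yaw 0.4707 tilt [ 0.0045 -0.0001] F [-0.39  3.38 10.37] T [0.81 0.01 0.2 ] open 0.0135 q6 -0.694
```

Call:
servo_tool:
  plan:
    - [[1, 0, 0, 0, 0, 0, -0.02], [1, 0, 0, 0, 0, 0, -0.02], [1, 0, 0, 0, 0, 0, 0], [1, 0, 0, 0, 0, 0, 0]]

```text
t: 12.2
tool_pos: [0.5268, -0.0669, 0.1575]
orientation: [1.693, 2.642, 0.003]
force: [-1.8, 3.1, 11.1]
opening: 0.0137
```

```bash
python3 -c "
from h import *
state()"
```

```text
t 12.2 pos [ 0.5268 -0.0669  0.1575] yaw 0.4308 tilt [ 0.0039 -0.0004] F [-1.81  3.07 11.11] T [0.66 0.37 0.39] open 0.0137 q6 -0.654
```

Call:
servo_tool:
  plan:
    - [[1, 0, 0, -0.1, 0, 0, -0.02], [1, 0, 0, 0, 0, 0, 0], [1, 0, 0, 0, 0, 0, 0], [1, 0, 0, 0, 0, 0, 0], [1, 0, 0, 0, 0, 0, 0]]

```text
t: 12.7
tool_pos: [0.5267, -0.067, 0.1575]
orientation: [1.72, 2.625, 0.002]
force: [-2.0, 2.3, 13.5]
opening: 0.0142
```

Run:
```python
from h import *
state(); im=grab(2); state()
t=cv2.resize(im["top"][160:240,235:335],None,fx=4,fy=4,interpolation=2); q=cv2.resize(im["scene"][120:200,200:300],None,fx=4,fy=4,interpolation=2)
cv2.imwrite("pics/d2.png",np.hstack([t,q]))
```

```text
t 12.7 pos [ 0.5267 -0.067   0.1575] yaw 0.411 tilt [ 0.0036 -0.0005] F [-1.97  2.31 13.53] T [0.54 0.54 0.48] open 0.0142 q6 -0.634
t 12.8 pos [ 0.5267 -0.067   0.1575] yaw 0.411 tilt [ 0.0036 -0.0005] F [-3.2   3.06 13.21] T [0.59 0.59 0.43] open 0.0135 q6 -0.634
```

View pics/d2.png

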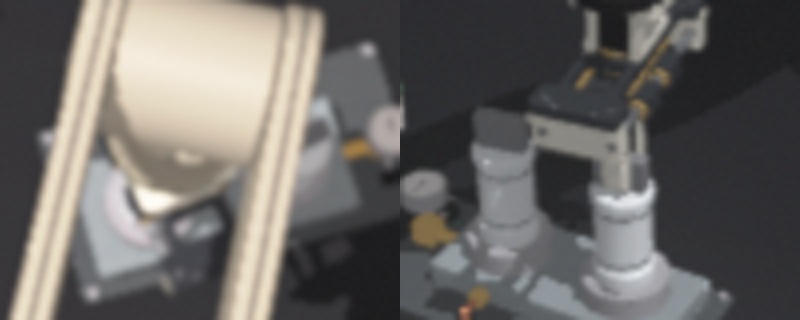

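```bash
python3 -c "
from h import *
from plant import job
state(); print(job.close_job()); state()"
```

```text
t 12.8 pos [ 0.5267 -0.067   0.1575] yaw 0.411 tilt [ 0.0036 -0.0005] F [-3.2   3.06 13.21] T [0.59 0.59 0.43] open 0.0135 q6 -0.634
the job is handed in; nothing more can be done
None
the job is handed in; nothing more can be done
```

I fitted the new cartridge into the empty bay: lugs through the slots, pressed down until the shoulder was on the rim, then twisted clockwise onto its stop. I handed the job in at t = 12.8 s, with the gripper still holding the bar and pushing down.

- **Depth:** the tool stayed at z = 0.1575 m throughout the twist. That is the fully pressed height worked out from the grasp, and extra push raised the force without moving it lower. Press on the bay is about 17 N (13.2–13.5 N measured plus the 3.7 N weight).
- **Stop:** twist torque was about 0 until the stop, then rose to 0.4–0.5 Nm over the last few hundredths of a radian. The tool ended about 0.04 rad past the computed 80° stop. I took that as slight twist of the bar in the pads, but did not measure it.
- **Picture:** in the last scene-camera picture the shoulder sits on the collar and the grip is on the bar. The arm blocked the overhead view of the bay, so the final angle rests on the tool yaw and torque, not on a picture of the bar.
- **Leftovers:** a side force of about 4 N remained at the end. My automatic image fit of the base was unreliable, so I placed the bay from the plate screws, the locked cartridge and the brass disc, which agreed to within about 4 mm. I did not take a separate final picture of the other bench items, but no unexpected contact forces showed up.

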